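# Pile brittle fuse-block covers squarely

## Robot

A 7-joint arm with a two-finger parallel gripper is mounted at the origin on the work surface. World frame = base frame: x ahead of the robot, y to its left, z up, the work surface at z = 0. Lengths are in m, angles in rad, forces in N, time in s.
With the tool pointing down it reaches from about 0.35 to 0.9 m from the base axis. Payload 8.1 kg.
Tool frame: the origin (TCP) lies at the very end of the fingers, on their centre line; the grasp point (between the pads) lies 19 mm behind it; z points along the fingers, y is the line along which they close (so a half turn about z gives the same grasp; the last joint's range is limited). The gripper opens to 92 mm and grips with 3 to 60 N. Pads are 19 mm wide; open, the fingers measure 130 mm over their backs; the gripper's body (75 mm by 190 mm) begins 47 mm behind the grasp point.
Start: joints at [-1.428, 0.434, 0.025, 1.573, -0.012, 1.134, -0.075], TCP at [0.152, 0.606, 0.227] pointing down, gripper open.
Joint ranges: [-2.62, 2.62], [-0.44, 2.09], [-1.27, 1.32], [0.08, 2.57], [-1.32, 4.46], [0.12, 2], [-2.74, 2.74]. Speed limits (rad/s): [2.22, 2.22, 3.01, 3.01, 3.14, 3.14, 3.14].

## Interface

Orientations are given as a rotation vector (axis times angle).
In Python, from cell import arm gives the robot as it stands.
- The arm moves only by the tool carry_out, never from a script. Its argument "commands" is a list of rows, each a list of 7 numbers: the opening, from 0 (shut) to 1 (fully open), then the shift along the tool's x, y, z each as a share of 0.025 m, from -1 to 1, then the turn, a rotation vector about the tool's x, y, z each as a share of 0.1 rad, from -1 to 1. A call has 1 to 8 rows; each row shifts and turns the commanded pose from where the row before left it, along the tool's axes as they then stand; what a row does not reach is not made up. A row lasts 1/10 s, in which the tool goes at most 50 mm and 8.59 degrees, less where a joint would pass 70% of its speed; a pose out of reach is approached as far as the arm can. A call with a number of a shift or a turn outside -1 to 1 is refused whole. A call with a gripper value outside its range is refused whole. The fingers move at their own pace and stop on an object; "squeeze" is the grip in N (left out, the last holds). Time passes only in rows, so rows that do not move let the fingers close. It gives the time, the measured TCP pose, the force, the opening and the grip force at its end, in the units of the state.
- arm.observe(): the state, without advancing time (a new reading comes with each control period).
- arm.get_image(name): name is "side" or "top"; returns a dict with "pixels" (420x560x3 uint8, red, green, blue), "range_z" (420x560 float32, m along the optical axis (not along the pixel's ray), 0 where there is no reading), "mtx" (3x3 intrinsics, pixels), "k1" (the pictures are not rectified: a ray, as slopes to the right and down, at radius r is drawn at 1 + k1 r^2 times it, then the intrinsics apply), "R" (3x3) and "t" (3): a world point X has camera coordinates R X + t. Camera axes: x right, y down, z forward; pixel columns grow to the right and rows downward; lengths in m; the calibration is good to about 2 mm. A picture is of the moment at which its call begins.
- arm.sign_off(): hands the job in; it is judged then, once.
The state is a dict: "clock": time; "joints": joint angles; "dq": joint speeds; "joint_efforts": joint torques, N m; "position": TCP position; "ee_rot": TCP orientation; "force": force on the tool from outside, world axes, zero at the start; "ft_torque": the same for the moment, N m; "width": opening from 0.0 (shut) to 1.0 (fully open); "gripper_force": force on a finger pad.
Only numpy, scipy, OpenCV 4.12 (cv2) and the standard library are available. Lean on these libraries where they do the work, as an engineer would, in place of code of your own. Each camera call takes 0.05 s, during which the arm holds its last target. There are 200 camera calls.

## Task

Take the two amber fuse-block covers off the sloping rack, one at a time, and lay them on the amber cover that already lies on the black rubber pad, so that the three make one square pile, windows up and edges lined up. The covers are brittle: squeeze them with about 10 N (never above 20 N), lay them down without dropping or pressing, and keep the bottom cover where it lies on its pad. Leave the black fuse block in its bay and the other things on the bench alone.

Things in the scene. Friction and masses are not known exactly. Their poses are not given: they have to be found in the camera images.
- cover_a: amber-orange fuse-block cover, a flat rigid plate 130 (x) x 54 (y) x 16 mm (z) with square edges and six paler windows along its upper face; about 0.12 kg. Origin: centre of its underside; z points out of the windowed face, x along its length. Starts in one of the three bays of the rack, lying on a 35 degree slope.
- cover_b: amber-orange fuse-block cover, a flat rigid plate 130 (x) x 54 (y) x 16 mm (z) with square edges and six paler windows along its upper face; about 0.12 kg. Origin: centre of its underside; z points out of the windowed face, x along its length. Starts in another bay of the rack, in the same way.
- cover_base: amber-orange fuse-block cover, a flat rigid plate 130 (x) x 54 (y) x 16 mm (z) with square edges and six paler windows along its upper face; about 0.12 kg. Origin: centre of its underside; z points out of the windowed face, x along its length. Loose, flat on the pad: the bottom of the pile; the next underside comes 16 mm above this origin. Fingertips that reach below a held cover strike this one.
- pad: black rubber pad, 170 (x) x 90 (y) x 10 mm, fixed to the bench. Origin: centre of its underside.
- rack: grey steel rack, fixed; base plate 190 (x) x 350 (y) x 8 mm, origin at the centre of its underside. Three bays at y = -100, 0 and +100 mm, each a steel bed rising towards +x at 35 degrees. A cover's length runs up the slope, its underside centre at rack x = 0, z = 85 mm; its windowed face looks up and towards rack -x (to the robot's right).
- rack_bay (a point): centre of the middle bay's bed, on its sloping face. Each bed is 134 mm long and 34 mm wide, narrower than a cover: along both long sides of a cover the fingers can pass 10 mm below its underside. A stop at the lower (-x) end stands 10 mm above the bed.
- rack_bar (a point): middle of a white bar, 12 mm thick, along y over all bays at rack x = 15, z = 225 mm, on bent posts rising at x = 80, y = +-165 mm. It blocks an upright gripper; one square to the slope passes in front. Draw a cover off at right angles to the slope by 80 mm or more before lifting.
- fuse_block: black fuse block, 130 x 54 x 24 mm, with steel screws, in the remaining bay; stays there. Origin: centre of its underside, axes as the covers.
- screwdriver: bystander: screwdriver with blue handle, 190 mm long, lying on the bench along its x axis
- bottle: bystander: red bottle with white cap, 66 mm wide, 180 mm tall, upright; origin at the centre of its foot
- terminal: bystander: grey terminal block, 50 x 45 x 52 mm; origin at the centre of its underside
Not all that is in view belongs to the job. Of the things that look like the pad, the larger one is meant. What is shaped like the cover_a but pink is not meant.

How it is judged:
By the outcome, as a careful person would: the job done as asked, in the order asked, and still so for the second after the job is handed in, with the robot touching nothing.
It also fails if it takes over 64 s, if anything falls off the work surface, if the arm or the gripper's body presses on something with over 40 N, if the wrist force passes 120 N, or if a joint passes its speed limit or range.

## Working session

There is one attempt and no reset: what is moved stays moved. The work goes in short steps, Python scripts to look and compute and a tool call to move; the robot and the scene stay as the last step left them, time stands still between calls to the robot, and variables do not carry over. Pictures are saved under pics/ and viewed, at most 10 in all, crops included, and the job is handed in when it is done.

Besides the shell and the picture viewer there is one more tool, called after "Call:" as name([rows], argument=value, ...), one row to a line, values as JSON. carry_out: Moves the arm, as the interface text tells. Shift numbers are shares of 0.025 m and turn numbers shares of 0.1 rad, none past 1 either way. Its arguments: {"type":"object","properties":{"commands":{"type":"array"},"squeeze":{"type":"number"}},"required":["commands"]}

```bash
mkdir -p pics; cat > h.py <<'E'
import numpy as np, cv2
from cell import arm
def cloud(im):
    z=im["range_z"]; K=im["mtx"]; h,w=z.shape
    u,v=np.meshgrid(np.arange(w),np.arange(h))
    xd=(u-K[0,2])/K[0,0]; yd=(v-K[1,2])/K[1,1]
    x,y=xd.copy(),yd.copy()
    for _ in range(8):
        s=1+im["k1"]*(x*x+y*y); x=xd/s; y=yd/s
    P=np.stack([x*z,y*z,z],-1)
    X=(P-im["t"])@im["R"]; X[z==0]=np.nan
    return X
E
python3 - <<'E'
from h import *
s=arm.observe(); print({k:np.round(v,3) for k,v in s.items()})
for n in("side","top"):
    im=arm.get_image(n); np.savez(n+".npz",**im)
    cv2.imwrite(f"pics/{n}0.png",im["pixels"][:,:,::-1])
    print(n,im["mtx"].tolist(),im["k1"],(-im["R"].T@im["t"]).round(3),im["R"].round(2).tolist())
E
```

```text
{'clock': np.float64(0.0), 'joints': array([-1.428,  0.435,  0.025,  1.574, -0.012,  1.134, -0.075]), 'dq': array([-0.   ,  0.001,  0.001, -0.001, -0.001, -0.001, -0.001]), 'joint_efforts': array([ 0.0000e+00, -6.6786e+01,  9.8500e-01, -3.1447e+01, -6.1000e-02,
        4.2000e-02,  0.0000e+00]), 'position': array([0.152, 0.606, 0.226]), 'ee_rot': array([-3.850e-01, -3.118e+00,  2.000e-03]), 'force': array([ 0.079,  0.89 , -0.05 ]), 'ft_torque': array([ 0.046, -0.008, -0.007]), 'gripper_force': np.float64(0.0), 'width': np.float64(1.001)}
side [[467.20608147506, 0.0, 276.18726891871495], [0.0, 467.20608147506, 208.74239899058688], [0.0, 0.0, 1.0]] 0.04170743861509263 [ 0.261 -0.966  0.799] [[0.96, -0.29, -0.02], [-0.17, -0.52, -0.83], [0.23, 0.8, -0.55]]
top [[541.1835633525008, 0.0, 274.44373056797383], [0.0, 541.1835633525008, 200.090796707829], [0.0, 0.0, 1.0]] -0.01040222266085057 [ 0.218 -0.03   1.611] [[0.06, -1.0, -0.0], [-0.98, -0.06, -0.21], [0.21, 0.01, -0.98]]
```

View pics/side0.png

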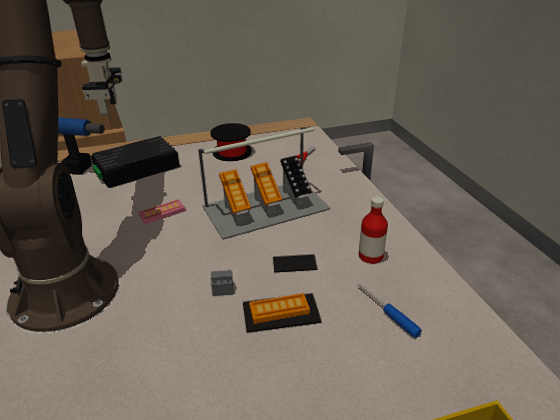

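View pics/top0.png

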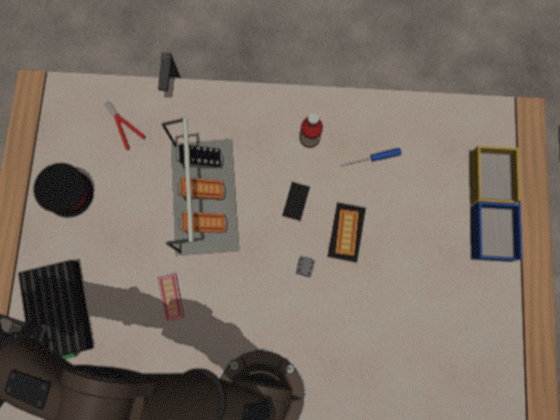

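The side view shows amber covers on the rack at (234,191) and (265,184), the fuse block at (296,175), and the base cover on the larger pad at (280,308). Decoys are the small pad at (295,263) and the pink cover at (162,211). The top view agrees: covers at (205,222) and (203,189), base at (347,232), small pad at (296,201), pink at (171,297). The meant ones are the amber covers and the larger pad.

```bash
cat >> h.py <<'E'
def ambers(im,amin=120):
    hsv=cv2.cvtColor(im["pixels"],cv2.COLOR_RGB2HSV)
    m=cv2.inRange(hsv,(8,130,120),(27,255,255))
    m=cv2.morphologyEx(m,cv2.MORPH_CLOSE,np.ones((5,5)))
    n,l,st,c=cv2.connectedComponentsWithStats(m)
    return [(l==i,c[i],st[i]) for i in range(1,n) if st[i][4]>amin]
def topplane(X):
    """RANSAC plane of points"""
    rng=np.random.default_rng(0);best=None
    for _ in range(300):
        p=X[rng.choice(len(X),3,False)];n=np.cross(p[1]-p[0],p[2]-p[0])
        if np.linalg.norm(n)<1e-6: continue
        n/=np.linalg.norm(n);d=abs((X-p[0])@n)<.003
        if best is None or d.sum()>best.sum(): best=d
    Y=X[best];c=Y.mean(0);n=np.linalg.svd(Y-c)[2][2]
    return c,n*np.sign(n[2]),Y
def rectfit(X):
    c,n,Y=topplane(X)
    a=np.cross([0,0,1.],n) if n[2]<.97 else np.array([1.,0,0]); a-=n*(a@n); a/=np.linalg.norm(a); b=np.cross(n,a)
    q=np.stack([(Y-c)@a,(Y-c)@b],1).astype(np.float32)
    (cx,cy),sz,ang=cv2.minAreaRect(q)
    bx=cv2.boxPoints(((cx,cy),sz,ang)); e=[bx[1]-bx[0],bx[2]-bx[1]]; L=max(e,key=np.linalg.norm); L=L/np.linalg.norm(L)
    ctr=c+a*cx+b*cy; ax=a*L[0]+b*L[1]
    return ctr,n,ax,np.array(sz),len(Y)
E
python3 - <<'E'
from h import *
np.set_printoptions(precision=4,suppress=True)
for n in("side","top"):
    im=dict(np.load(n+".npz")); X=cloud(im); G=X.reshape(-1,3)
    for m,c,st in ambers(im):
        P=X[m];P=P[~np.isnan(P[:,0])]
        if len(P)<50: continue
        if np.hypot(*P.mean(0)[:2])>1.0: continue
        ctr,nn,ax,sz,k=rectfit(P); print(n,c.round(0),st[4],ctr,"n",nn,"ax",ax,sz,k)
    g=cv2.cvtColor(im["pixels"],cv2.COLOR_RGB2HSV)
    # pad
    m=(g[...,2]<45)&(X[...,2]<.03)
    l=cv2.connectedComponentsWithStats(m.astype(np.uint8))
    for i in range(1,l[0]):
        if l[2][i][4]>150:
            P=X[l[1]==i];print("dark",l[3][i],l[2][i][4],P.mean(0),cv2.minAreaRect(P[:,:2].astype(np.float32)))
im=dict(np.load("top.npz"));a=cv2.resize(im["pixels"][120:280,150:380],None,fx=3.4,fy=3.4,interpolation=cv2.INTER_CUBIC);cv2.imwrite("pics/crop.png",a[:,:,::-1])
X=cloud(im)
for p in [(350,330),(300,270),(240,260),(215,150)][0:3]: print(p,X[p[1],p[0]])
E
```

```text
side [189. 138.] 387 [0.4095 0.7942 0.0009] n [0.0069 0.0293 0.9995] ax [ 0.9999  0.0093 -0.0072] [0.1876 0.099 ] 310
side [100. 147.] 223 [0.0939 0.8064 0.0005] n [-0.0064  0.0313  0.9995] ax [ 0.9999 -0.0146  0.0068] [0.0787 0.1991] 195
side [266. 182.] 678 [0.5697 0.1976 0.0987] n [ 0.096  -0.5582  0.8241] ax [-0.1348  0.813   0.5664] [0.13   0.0536] 493
side [235. 190.] 728 [0.4707 0.184  0.0988] n [ 0.0785 -0.5683  0.8191] ax [ 0.1352 -0.808  -0.5735] [0.0532 0.1301] 552
side [278. 306.] 1007 [ 0.4774 -0.2288  0.0268] n [-0.0018 -0.0018  1.    ] ax [ 0.9982 -0.0605  0.0016] [0.0573 0.1293] 933
side [474. 411.] 323 [ 0.6925 -0.6027  0.08  ] n [-0.0027 -0.0291  0.9996] ax [ 0.9591 -0.283  -0.0057] [0.0349 0.1263] 304
dark [233.8657 155.3483] 201 [0.5499 0.5741 0.0076] ((0.5530410408973694, 0.5877397656440735), (0.14577484130859375, 0.0935848206281662), 4.599303245544434)
dark [ 80.1037 168.0793] 164 [0.0123 0.6321 0.0166] ((0.013642316684126854, 0.6606576442718506), (0.10799963772296906, 0.05353095754981041), 64.21460723876953)
dark [141.1915 173.9858] 564 [0.2149 0.5227 0.0157] (
[... 1450 characters left out ...]
((0.5663309097290039, -0.07193320989608765), (0.051081333309412, 0.10351727902889252), 77.451416015625)
dark [345.5276 232.0327] 489 [ 0.4792 -0.2254  0.0094] ((0.48071908950805664, -0.22736550867557526), (0.08330003917217255, 0.16210483014583588), 82.73467254638672)
dark [ 84.2783 305.4764] 212 [0.2183 0.5232 0.0192] ((0.2232716977596283, 0.5250363349914551), (0.25079628825187683, 0.007146543823182583), 16.835369110107422)
dark [264.094  361.5405] 383 [ 0.0932 -0.0061  0.0157] ((0.09098920971155167, -0.010595664381980896), (0.14896877110004425, 0.05675968527793884), 73.36566162109375)
(350, 330) [ 0.1945 -0.2487 -0.    ]
(300, 270) [ 0.3557 -0.0941  0.0348]
(240, 260) [0.3777 0.0841 0.0004]
```

View pics/crop.png

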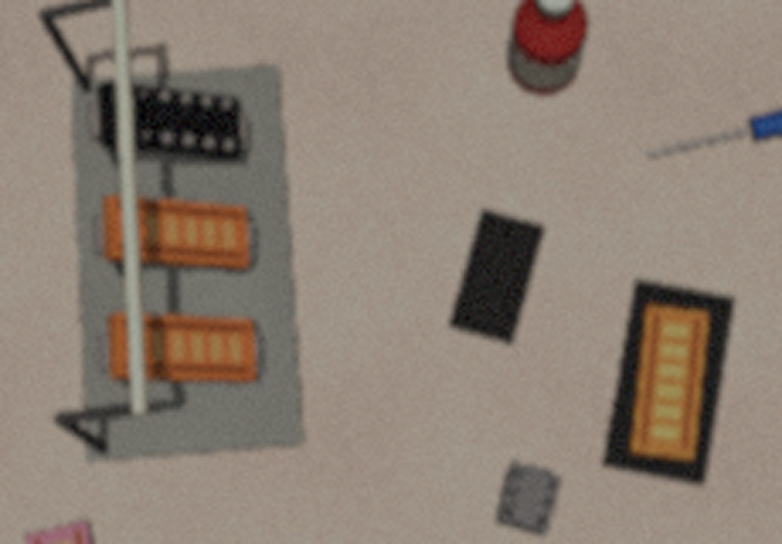

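The enlarged crop confirms it. The amber covers sit in the near bay (183,348) and middle bay (178,237), with the fuse block in the far bay. The base cover lies on the larger black pad at (670,383).

```bash
cat >> h.py <<'E'
from scipy.spatial.transform import Rotation as Rn
def plane_pts(im,pix,z):
    K=im["mtx"];p=(np.asarray(pix,float)-K[:2,2])/[K[0,0],K[1,1]];q=p.copy()
    for _ in range(8): q=p/(1+im["k1"]*(q**2).sum(1,keepdims=True))
    d=np.c_[q,np.ones(len(q))]@im["R"]; o=-im["R"].T@im["t"]
    return o+d*((z-o[2])/d[:,2])[:,None]
def basis(y,z):
    y=np.asarray(y,float);z=np.asarray(z,float);z=z/np.linalg.norm(z);y=y-z*(y@z);y/=np.linalg.norm(y)
    return np.stack([np.cross(y,z),y,z],1)
def rows(p0,R0,p1,R1,w,n=None,step=.024,dec=2):
    """rows from pose 0 to pose 1, straight line, body-constant turn"""
    p,R=np.array(p0,float),R0.copy()
    rv=Rn.from_matrix(R0.T@R1).as_rotvec()
    n=n or int(max(np.ceil(np.linalg.norm(np.subtract(p1,p0))/step),np.ceil(np.abs(rv).max()/.098),1))
    out=[]
    for i in range(n):
        k=n-i
        s=np.round(R.T@((np.array(p1)-p)/k)/.025,dec)
        r=np.round(Rn.from_matrix(R.T@R1).as_rotvec()/k/.1,dec)
        out.append([w]+[float(v)+0. for v in s]+[float(v)+0. for v in r])
        p=p+R@(s*.025);R=R@Rn.from_rotvec(r*.1).as_matrix()
    return out,p,R
def show(out):
    for i in range(0,len(out),8): print(str(out[i:i+8]).replace(" ",""))
def cur():
    s=arm.observe();return np.array(s["position"]),Rn.from_rotvec(s["ee_rot"]).as_matrix(),s
E
python3 - <<'E'
from h import *
np.set_printoptions(precision=4,suppress=True)
for n in("side","top"):
    im=dict(np.load(n+".npz"));X=cloud(im)
    for m,c,st in ambers(im):
        P=X[m];
        if abs(np.nanmean(P[:,2])-.025)>.008 or np.nanmean(P[:,1])>0:continue
        m=m&(abs(X[...,2]-.026)<.004) if n=="side" else m
        cs,_=cv2.findContours(m.astype(np.uint8),0,cv2.CHAIN_APPROX_NONE);k=max(cs,key=len)[:,0]
        W=plane_pts(im,k,.026)[:,:2]; print(n,cv2.minAreaRect(W.astype(np.float32)),len(k))
        v,u=np.nonzero(m);W=plane_pts(im,np.c_[u,v],.026)[:,:2];w=np.linalg.eigh(np.cov(W.T))[1][:,1];print(W.mean(0),np.degrees(np.arctan(w[1]/w[0])))
p,R,s=cur()
th=np.radians(7.8);rx=np.array([-np.sin(th),np.cos(th),0]);n=-np.sin(np.radians(35))*rx+np.array([0,0,np.cos(np.radians(35))])
y=np.array([np.cos(th),np.sin(th),0]); Rg=basis(y,-n)
A=np.array([.4707,.184,.0988]);
p1=np.array([.30,.40,.42]);o,p,R=rows(p,R,p1,R,.8);show(o);print()
Rt=R@Rn.from_rotvec(Rn.from_matrix(R.T@Rg).as_rotvec()*.5).as_matrix()
o,p,R=rows(p,R,np.array([.47,.05,.40]),Rg,.8);show(o);print()
o,p,R=rows(p,R,A+n*.07,Rg,.8);show(o);print(A+n*.07,n,Rg)
E
```

```text
side ((0.4774914085865021, -0.2293144166469574), (0.05566398426890373, 0.12895944714546204), 85.32572174072266) 142
[ 0.4766 -0.2299] -4.824915762905059
top ((0.4767325222492218, -0.22676299512386322), (0.052984386682510376, 0.12951409816741943), 85.978759765625) 116
[ 0.4762 -0.2268] -4.168063515038342
[[0.8,-0.55,-0.47,-0.55,0.0,0.0,0.0],[0.8,-0.55,-0.47,-0.55,0.0,0.0,0.0],[0.8,-0.55,-0.47,-0.55,0.0,0.0,0.0],[0.8,-0.55,-0.47,-0.55,0.0,0.0,0.0],[0.8,-0.55,-0.47,-0.55,0.0,0.0,0.0],[0.8,-0.55,-0.47,-0.56,0.0,0.0,0.0],[0.8,-0.56,-0.47,-0.55,0.0,0.0,0.0],[0.8,-0.55,-0.47,-0.56,0.0,0.0,0.0]]
[[0.8,-0.56,-0.47,-0.55,0.0,0.0,0.0],[0.8,-0.55,-0.46,-0.56,0.0,0.0,0.0],[0.8,-0.56,-0.47,-0.55,0.0,0.0,0.0],[0.8,-0.55,-0.46,-0.56,0.0,0.0,0.0],[0.8,-0.56,-0.47,-0.55,0.0,0.0,0.0],[0.8,-0.55,-0.46,-0.56,0.0,0.0,0.0]]

[[0.8,-0.59,-0.7,0.05,-0.21,0.32,0.68],[0.8,-0.64,-0.66,0.01,-0.21,0.32,0.68],[0.8,-0.68,-0.62,-0.02,-0.21,0.32,0.68],[0.8,-0.72,-0.57,-0.05,-0.21,0.32,0.68],[0.8,-0.75,-0.52,-0.09,-0.22,0.32,0.67],[0.8,-0.78,-0.46,-0.13,-0.22,0.32,0.67],[0.8,-0.81,-0.41,-0.16,-0.21,0.31,0.68],[0.8,-0.
[... 198 characters left out ...]
-0.85,-0.03,-0.35,-0.21,0.31,0.68],[0.8,-0.84,0.04,-0.37,-0.22,0.32,0.67],[0.8,-0.82,0.1,-0.4,-0.21,0.31,0.68],[0.8,-0.8,0.16,-0.42,-0.22,0.32,0.67]]
[[0.8,-0.77,0.22,-0.44,-0.21,0.31,0.68]]

[[0.8,-0.23,0.07,0.92,0.0,0.0,0.0],[0.8,-0.23,0.07,0.92,0.0,0.0,0.0],[0.8,-0.23,0.07,0.92,0.0,0.0,0.0],[0.8,-0.23,0.07,0.92,0.0,0.0,0.0],[0.8,-0.23,0.07,0.92,0.0,0.0,0.0],[0.8,-0.23,0.07,0.92,0.0,0.0,0.0],[0.8,-0.24,0.07,0.92,0.0,0.0,0.0],[0.8,-0.23,0.07,0.92,0.0,0.0,0.0]]
[[0.8,-0.24,0.07,0.92,0.0,0.0,0.0],[0.8,-0.23,0.06,0.92,0.0,0.0,0.0],[0.8,-0.24,0.07,0.91,0.0,0.0,0.0]]
[0.4761 0.1442 0.1561] [ 0.0778 -0.5683  0.8192] [[-0.1112  0.9907 -0.0778]
 [ 0.8116  0.1357  0.5683]
 [ 0.5736  0.     -0.8192]]
```

Call:
carry_out([
  [0.8,-0.55,-0.47,-0.55,0,0,0],
  [0.8,-0.55,-0.47,-0.55,0,0,0],
  [0.8,-0.55,-0.47,-0.55,0,0,0],
  [0.8,-0.55,-0.47,-0.55,0,0,0],
  [0.8,-0.55,-0.47,-0.55,0,0,0],
  [0.8,-0.55,-0.47,-0.56,0,0,0],
  [0.8,-0.56,-0.47,-0.55,0,0,0],
  [0.8,-0.55,-0.47,-0.56,0,0,0],
], squeeze=10)

```text
clock: 0.9
position: [0.2371, 0.4868, 0.3385]
ee_rot: [0.386, 3.118, 0.0]
force: [-0.4, -0.8, 0.1]
width: 0.801
gripper_force: 0.0
```

Call:
carry_out([
  [0.8,-0.56,-0.47,-0.55,0,0,0],
  [0.8,-0.55,-0.46,-0.56,0,0,0],
  [0.8,-0.56,-0.47,-0.55,0,0,0],
  [0.8,-0.55,-0.46,-0.56,0,0,0],
  [0.8,-0.56,-0.47,-0.55,0,0,0],
  [0.8,-0.55,-0.46,-0.56,0,0,0],
])

```text
clock: 1.5
position: [0.3007, 0.399, 0.4216]
ee_rot: [-0.385, -3.118, -0.0]
force: [0.9, 0.3, 0.7]
width: 0.803
gripper_force: 0.0
```

Call:
carry_out([
  [0.8,-0.59,-0.7,0.05,-0.21,0.32,0.68],
  [0.8,-0.64,-0.66,0.01,-0.21,0.32,0.68],
  [0.8,-0.68,-0.62,-0.02,-0.21,0.32,0.68],
  [0.8,-0.72,-0.57,-0.05,-0.21,0.32,0.68],
  [0.8,-0.75,-0.52,-0.09,-0.22,0.32,0.67],
  [0.8,-0.78,-0.46,-0.13,-0.22,0.32,0.67],
  [0.8,-0.81,-0.41,-0.16,-0.21,0.31,0.68],
  [0.8,-0.83,-0.35,-0.19,-0.22,0.32,0.67],
])

```text
clock: 2.3
position: [0.3804, 0.2336, 0.4114]
ee_rot: [-1.12, -2.672, -0.293]
force: [-1.2, -0.1, -0.4]
width: 0.802
gripper_force: 0.0
```

Call:
carry_out([
  [0.8,-0.84,-0.28,-0.23,-0.21,0.31,0.68],
  [0.8,-0.85,-0.22,-0.26,-0.22,0.32,0.67],
  [0.8,-0.85,-0.16,-0.29,-0.21,0.31,0.68],
  [0.8,-0.85,-0.1,-0.32,-0.22,0.32,0.67],
  [0.8,-0.85,-0.03,-0.35,-0.21,0.31,0.68],
  [0.8,-0.84,0.04,-0.37,-0.22,0.32,0.67],
  [0.8,-0.82,0.1,-0.4,-0.21,0.31,0.68],
  [0.8,-0.8,0.16,-0.42,-0.22,0.32,0.67],
])

```text
clock: 3.1
position: [0.4604, 0.0693, 0.4019]
ee_rot: [-1.672, -2.063, -0.525]
force: [0.5, 0.2, 1.2]
width: 0.802
gripper_force: 0.0
```

Call:
carry_out([
  [0.8,-0.77,0.22,-0.44,-0.21,0.31,0.68],
  [0.8,0,0,0,0,0,0],
  [0.8,0,0,0,0,0,0],
])

```text
clock: 3.4
position: [0.47, 0.0493, 0.4001]
ee_rot: [-1.728, -1.98, -0.546]
force: [0.2, 0.4, -0.3]
width: 0.798
gripper_force: 0.0
```

Call:
carry_out([
  [0.8,-0.23,0.07,0.92,0,0,0],
  [0.8,-0.23,0.07,0.92,0,0,0],
  [0.8,-0.23,0.07,0.92,0,0,0],
  [0.8,-0.23,0.07,0.92,0,0,0],
  [0.8,-0.23,0.07,0.92,0,0,0],
  [0.8,-0.23,0.07,0.92,0,0,0],
  [0.8,-0.24,0.07,0.92,0,0,0],
  [0.8,-0.23,0.07,0.92,0,0,0],
])

```text
clock: 4.2
position: [0.4743, 0.121, 0.2226]
ee_rot: [-1.723, -1.983, -0.547]
force: [-0.0, 0.1, 0.5]
width: 0.798
gripper_force: 0.0
```

Call:
carry_out([
  [0.8,-0.24,0.07,0.92,0,0,0],
  [0.8,-0.23,0.06,0.92,0,0,0],
  [0.8,-0.24,0.07,0.91,0,0,0],
  [0.8,0,0,0,0,0,0],
])

```text
clock: 4.6
position: [0.4743, 0.1471, 0.1548]
ee_rot: [-1.721, -1.981, -0.542]
force: [0.1, 0.1, 0.7]
width: 0.803
gripper_force: 0.0
```

```bash
python3 - <<'E'
from h import *
p,R,s=cur()
th=np.radians(7.8);rx=np.array([-np.sin(th),np.cos(th),0]);n=-np.sin(np.radians(35))*rx+np.array([0,0,np.cos(np.radians(35))])
Rg=basis([np.cos(th),np.sin(th),0],-n)
A=np.array([.4707,.184,.0988]);print(R.T@(A-p),Rn.from_matrix(R.T@Rg).as_rotvec(),s["joints"].round(2))
a=[arm.get_image(k)["pixels"] for k in("side","top")]
a=np.hstack([cv2.resize(a[0][110:240,170:340],(400,306),interpolation=2),cv2.resize(a[1][130:260,130:300],(400,306),interpolation=2)])
cv2.imwrite("pics/app.png",a[:,:,::-1])
E
```

```text
[-0.00196366  0.00176567  0.06712833] [-0.00544802 -0.00237017  0.00245505] [-0.43  0.47  0.61  2.05 -0.95  1.17  0.9 ]
```

View pics/app.png

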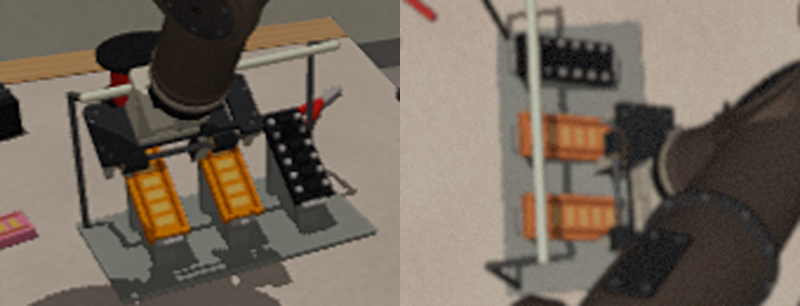

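The gripper stands in front of the near cover (left crop about (157,195), right crop about (570,217)). Its offset in the pictures fits the parallax. Going in.

Call:
carry_out([
  [0.8,-0.08,0.07,0.7,0,0,0],
  [0.8,0,0,0.7,0,0,0],
  [0.8,0,0,0.6,0,0,0],
  [0.8,0,0,0.5,0,0,0],
  [0.8,0,0,0.4,0,0,0],
  [0.8,0,0,0.3,0,0,0],
  [0.8,0,0,0,0,0,0],
  [0.8,0,0,0,0,0,0],
])

```text
clock: 5.5
position: [0.4722, 0.1885, 0.0898]
ee_rot: [-1.728, -1.98, -0.546]
force: [-0.2, -0.3, -0.4]
width: 0.801
gripper_force: 0.0
```

```bash
python3 - <<'E'
from h import *
p,R,s=cur()
A=np.array([.4707,.184,.0988]);print(R.T@(A-p),s["force"].round(1))
E
```

```text
[ 0.00166108 -0.00206112 -0.00985598] [-0.2 -0.3 -0.4]
```

Call:
carry_out([
  [0.8,0.07,-0.08,0.1,0,0,0],
  [0.4,0,0,0,0,0,0],
  [0.4,0,0,0,0,0,0],
  [0.4,0,0,0,0,0,0],
  [0.4,0,0,0,0,0,0],
  [0.4,0,0,0,0,0,0],
], squeeze=10)

```text
clock: 6.1
position: [0.4698, 0.1913, 0.0888]
ee_rot: [-1.727, -1.98, -0.546]
force: [0.2, -0.9, 2.9]
width: 0.585
gripper_force: 10.0
```

Call:
carry_out([
  [0.4,0,0,-0.2,0,0,0],
  [0.4,0,0,-0.4,0,0,0],
  [0.4,0,0,-0.6,0,0,0],
  [0.4,0,0,-0.7,0,0,0],
  [0.4,0,0,-0.7,0,0,0],
  [0.4,0,0,-0.7,0,0,0],
  [0.4,0,0,-0.5,0,0,0],
  [0.4,0,0,-0.2,0,0,0],
])

```text
clock: 6.9
position: [0.4782, 0.1331, 0.1719]
ee_rot: [-1.729, -1.98, -0.548]
force: [-0.1, -0.6, -1.3]
width: 0.584
gripper_force: 10.0
```

```bash
python3 - <<'E'
from h import *
p,R,s=cur(); print(p,s["width"],s["gripper_force"],s["force"])
b=np.radians(-4.3); y=-np.array([-np.sin(b),np.cos(b),0]); Rp=basis(y,[0,0,-1])
# lift & away, then turn while moving
o,p,R=rows(p,R,p+[0.0,-.10,.08],R,.4,step=.018);show(o);print()
o,p,R=rows(p,R,[.477,-.2275,.16],Rp,.4,step=.016);
show(o);print(Rp)
E
```

```text
[0.47823355 0.13307209 0.1719457 ] 0.5844563685268148 9.996977895498276 [-0.12909517 -0.57642444 -1.30420669]
[[0.4,-0.18,-0.07,-0.61,0.0,0.0,0.0],[0.4,-0.18,-0.07,-0.61,0.0,0.0,0.0],[0.4,-0.17,-0.06,-0.61,0.0,0.0,0.0],[0.4,-0.18,-0.07,-0.61,0.0,0.0,0.0],[0.4,-0.17,-0.06,-0.61,0.0,0.0,0.0],[0.4,-0.18,-0.07,-0.62,0.0,0.0,0.0],[0.4,-0.17,-0.06,-0.61,0.0,0.0,0.0],[0.4,-0.18,-0.07,-0.62,0.0,0.0,0.0]]

[[0.4,-0.59,-0.08,-0.16,-0.3,-0.24,0.95],[0.4,-0.59,-0.02,-0.15,-0.3,-0.25,0.96],[0.4,-0.6,0.04,-0.13,-0.3,-0.24,0.95],[0.4,-0.59,0.1,-0.12,-0.3,-0.25,0.96],[0.4,-0.58,0.16,-0.1,-0.3,-0.24,0.95],[0.4,-0.57,0.22,-0.08,-0.3,-0.25,0.96],[0.4,-0.55,0.28,-0.06,-0.3,-0.24,0.95],[0.4,-0.52,0.33,-0.04,-0.3,-0.25,0.96]]
[[0.4,-0.49,0.38,-0.01,-0.3,-0.24,0.95],[0.4,-0.45,0.42,0.01,-0.3,-0.25,0.96],[0.4,-0.4,0.46,0.03,-0.3,-0.24,0.95],[0.4,-0.36,0.49,0.06,-0.3,-0.24,0.96],[0.4,-0.31,0.52,0.08,-0.3,-0.25,0.95],[0.4,-0.25,0.55,0.11,-0.3,-0.24,0.96],[0.4,-0.2,0.57,0.13,-0.3,-0.25,0.95],[0.4,-0.14,0.58,0.15,-0.3,-0.24,0.96]]
[[0.4,-0.08,0.58,0.16,-0.31,-0.25,0.95],[0.4,-0.02,0.58,0.19,-0.3,-0.24,0.96]]
[[ 0.99718513 -0.07497873  0.        ]
 [-0.07497873 -0.99718513  0.        ]
 [ 0.          0.         -1.        ]]
```

Call:
carry_out([
  [0.4,-0.18,-0.07,-0.61,0,0,0],
  [0.4,-0.18,-0.07,-0.61,0,0,0],
  [0.4,-0.17,-0.06,-0.61,0,0,0],
  [0.4,-0.18,-0.07,-0.61,0,0,0],
  [0.4,-0.17,-0.06,-0.61,0,0,0],
  [0.4,-0.18,-0.07,-0.62,0,0,0],
  [0.4,-0.17,-0.06,-0.61,0,0,0],
  [0.4,-0.18,-0.07,-0.62,0,0,0],
])

```text
clock: 7.7
position: [0.4777, 0.0333, 0.2513]
ee_rot: [-1.727, -1.98, -0.546]
force: [0.2, 0.5, -0.6]
width: 0.585
gripper_force: 10.0
```

Call:
carry_out([
  [0.4,-0.59,-0.08,-0.16,-0.3,-0.24,0.95],
  [0.4,-0.59,-0.02,-0.15,-0.3,-0.25,0.96],
  [0.4,-0.6,0.04,-0.13,-0.3,-0.24,0.95],
  [0.4,-0.59,0.1,-0.12,-0.3,-0.25,0.96],
  [0.4,-0.58,0.16,-0.1,-0.3,-0.24,0.95],
  [0.4,-0.57,0.22,-0.08,-0.3,-0.25,0.96],
  [0.4,-0.55,0.28,-0.06,-0.3,-0.24,0.95],
  [0.4,-0.52,0.33,-0.04,-0.3,-0.25,0.96],
])

```text
clock: 8.5
position: [0.4771, -0.0827, 0.2101]
ee_rot: [-2.564, -1.22, -0.35]
force: [-0.8, 0.1, -2.0]
width: 0.585
gripper_force: 10.0
```

Call:
carry_out([
  [0.4,-0.49,0.38,-0.01,-0.3,-0.24,0.95],
  [0.4,-0.45,0.42,0.01,-0.3,-0.25,0.96],
  [0.4,-0.4,0.46,0.03,-0.3,-0.24,0.95],
  [0.4,-0.36,0.49,0.06,-0.3,-0.24,0.96],
  [0.4,-0.31,0.52,0.08,-0.3,-0.25,0.95],
  [0.4,-0.25,0.55,0.11,-0.3,-0.24,0.96],
  [0.4,-0.2,0.57,0.13,-0.3,-0.25,0.95],
  [0.4,-0.14,0.58,0.15,-0.3,-0.24,0.96],
])

```text
clock: 9.3
position: [0.4767, -0.1979, 0.1687]
ee_rot: [-3.077, -0.175, -0.074]
force: [0.6, -0.0, -1.4]
width: 0.589
gripper_force: 10.0
```

Call:
carry_out([
  [0.4,-0.08,0.58,0.16,-0.31,-0.25,0.95],
  [0.4,-0.02,0.58,0.19,-0.3,-0.24,0.96],
  [0.4,0,0,0,0,0,0],
  [0.4,0,0,0,0,0,0],
])

```text
clock: 9.7
position: [0.4765, -0.226, 0.1585]
ee_rot: [-3.139, 0.112, 0.003]
force: [-0.5, -0.1, -1.4]
width: 0.587
gripper_force: 10.0
```

```bash
python3 - <<'E'
from h import *
np.set_printoptions(precision=4,suppress=True)
p,R,s=cur(); print(p,R,s["width"],s["gripper_force"],s["joints"].round(2))
a=[]
for k in("side","top"):
    im=arm.get_image(k);X=cloud(im);a.append(im["pixels"])
    for m,c,st in ambers(im,60):
        P=X[m];P=P[~np.isnan(P[:,0])]
        if len(P)<40 or np.hypot(*P.mean(0)[:2])>.65 or P.mean(0)[1]>0: continue
        for lo,hi in((.01,.035),(.12,.2)):
            Q=P[(P[:,2]>lo)&(P[:,2]<hi)]
            if len(Q)>40: print(k,c,lo,rectfit(Q))
a=np.hstack([cv2.resize(a[0][210:340,200:370],(400,306),interpolation=2),cv2.resize(a[1][160:290,270:440],(400,306),interpolation=2)])
cv2.imwrite("pics/hold1.png",a[:,:,::-1])
E
```

```text
[ 0.4765 -0.226   0.1585] [[ 0.9975 -0.0713 -0.0021]
 [-0.0713 -0.9975  0.001 ]
 [-0.0022 -0.0009 -1.    ]] 0.5874704605905803 9.997172355651855 [-0.47  0.63  1.26  1.95 -0.69  1.08 -0.56]
side [257.7203 261.2269] 0.12 (array([ 0.434 , -0.2247,  0.1705]), array([ 0.0047, -0.0121,  0.9999]), array([0.0916, 0.9957, 0.0116]), array([0.0572, 0.0447]), 349)
side [298.6857 262.981 ] 0.12 (array([ 0.5139, -0.2554,  0.1622]), array([0.0647, 0.9936, 0.0926]), array([-0.9979,  0.0641,  0.0103]), array([0.0458, 0.0166]), 105)
side [269.3728 313.1358] 0.01 (array([ 0.4744, -0.2538,  0.02  ]), array([-0.0775, -0.997 ,  0.0075]), array([ 0.997 , -0.0775,  0.0055]), array([0.1262, 0.0182]), 250)
top [349.1517 242.4872] 0.01 (array([ 0.4298, -0.2257,  0.023 ]), array([ 0.2368, -0.1384,  0.9616]), array([ 0.8906, -0.3646, -0.2718]), array([0.0533, 0.0546]), 66)
top [349.1517 242.4872] 0.12 (array([ 0.4333, -0.2209,  0.1697]), array([-0.0242, -0.0402,  0.9989]), array([0.0284, 0.9988, 0.0409]), array([0.0521, 0.0459]), 209)
```

View pics/hold1.png

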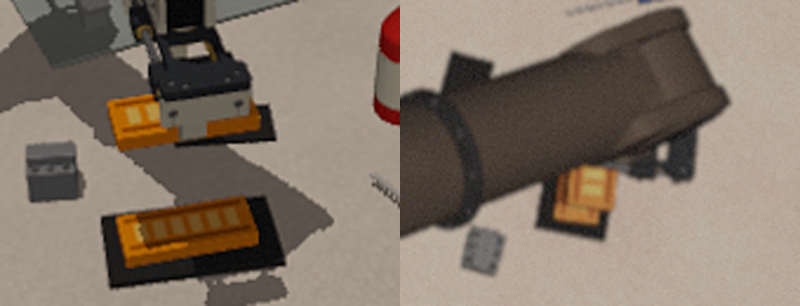

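The left crop shows cover A level in the fingers at about (180,122), above the base cover at about (190,230). The right crop shows it nearly over the base, the rest hidden by the arm. Next I compare the front edges of both covers in one view.

```bash
cat > rel.py <<'E'
from h import *
import sys
np.set_printoptions(precision=4,suppress=True)
zb=[float(v) for v in sys.argv[1:]]  # pairs zlo zhi
b=np.radians(-4.3);a=np.array([np.cos(b),np.sin(b)]);t=np.array([-np.sin(b),np.cos(b)])
p,R,s=cur();print("tcp",p[:2]@a,p[:2]@t,p[2],"yaw",np.degrees(np.arctan2(R[1,0],R[0,0])),s["joints"][2])
acc={}
for i in range(4):
    im=arm.get_image("side");X=cloud(im)
    hsv=cv2.cvtColor(im["pixels"],cv2.COLOR_RGB2HSV);m=cv2.inRange(hsv,(8,130,70),(27,255,255))>0
    P=X[m];P=P[~np.isnan(P[:,0])];P=P[(abs(P[:,0]-.477)<.12)&(abs(P[:,1]+.228)<.07)]
    for j in range(0,len(zb),2):
        Q=P[(P[:,2]>zb[j])&(P[:,2]<zb[j+1])];acc.setdefault(j,[]).append(Q)
for j in acc:
    Q=np.vstack(acc[j]);u=Q[:,:2]@a;v=Q[:,:2]@t
    lo,hi=np.percentile(u,[.7,99.3]);f=Q[(v<np.percentile(v,1)+.006)]
    F=f[f[:,2]<np.percentile(Q[:,2],80)-.003];k=np.polyfit(F[:,0],F[:,1],1)
    print(zb[j:j+2],len(Q),"u",lo,hi,"c",(lo+hi)/2,"front v",np.median(F[:,:2]@t),"yaw",np.degrees(np.arctan(k[0])),"z",np.percentile(Q[:,2],[2,98]))
E
python3 rel.py .012 .035 .145 .19
```

```text
tcp 0.4920578596593057 -0.18936776916239317 0.15868067126577554 yaw -4.118834373929107 1.255187111524481
[0.012, 0.035] 4767 u 0.4291766838033776 0.5569755968209814 c 0.4930761403121795 front v -0.2179874267938002 yaw -3.794810710113741 z [0.0132 0.0296]
[0.145, 0.19] 2646 u 0.4277625906558603 0.5561474778144581 c 0.4919550342351592 front v -0.21613196207977517 yaw -3.93612873649596 z [0.1557 0.1728]
```

Call:
carry_out([
  [0.4,0.04,0.08,0.5,0,0,0],
  [0.4,0,0,0.7,0,0,0],
  [0.4,0,0,0.7,0,0,0],
  [0.4,0,0,0.7,0,0,0],
  [0.4,0,0,0.6,0,0,0],
  [0.4,0,0,0.4,0,0,0],
  [0.4,0,0,0,0,0,0],
  [0.4,0,0,0,0,0,0],
])

```text
clock: 10.8
position: [0.4773, -0.2284, 0.0685]
ee_rot: [3.139, -0.116, -0.003]
force: [0.4, 0.4, -1.9]
width: 0.589
gripper_force: 10.0
```

```bash
python3 rel.py .012 .035 .05 .1
```

```text
tcp 0.4931078586306678 -0.191937998317173 0.06854213325262028 yaw -4.229428446974817 1.1030403572635978
[0.012, 0.035] 3851 u 0.4290794295277057 0.556931828749988 c 0.4930056291388469 front v -0.217869932180629 yaw -3.7280284034068734 z [0.0129 0.0295]
[0.05, 0.1] 2072 u 0.42895206435284594 0.5576663922673609 c 0.49330922831010343 front v -0.2185846832878699 yaw -4.1769537126403975 z [0.066  0.0835]
```

Call:
carry_out([
  [0.4,0,-0.02,0.5,0,0,-0.04],
  [0.4,0,0,0.5,0,0,0],
  [0.4,0,0,0.3,0,0,0],
  [0.4,0,0,0.1,0,0,0],
  [0.4,0,0,0,0,0,0],
  [0.4,0,0,0,0,0,0],
])

```text
clock: 11.6
position: [0.4773, -0.2278, 0.0335]
ee_rot: [3.14, -0.11, -0.003]
force: [0.1, -0.3, -1.2]
width: 0.588
gripper_force: 10.0
```

Call:
carry_out([
  [0.4,0,0,0.04,0,0,0],
  [0.4,0,0,0,0,0,0],
  [0.4,0,0,0,0,0,0],
])

```text
clock: 11.9
position: [0.4774, -0.2276, 0.0325]
ee_rot: [-3.14, 0.109, 0.002]
force: [-0.3, -0.9, -0.8]
width: 0.591
gripper_force: 10.0
```

Call:
carry_out([
  [0.4,0,0,0.04,0,0,0],
  [0.4,0,0,0,0,0,0],
  [0.4,0,0,0,0,0,0],
])

```text
clock: 12.2
position: [0.4772, -0.2275, 0.0314]
ee_rot: [-3.139, 0.109, 0.003]
force: [-0.4, -0.8, -1.2]
width: 0.584
gripper_force: 10.0
```

Call:
carry_out([
  [0.4,0,0,0.03,0,0,0],
  [0.4,0,0,0,0,0,0],
  [0.4,0,0,0,0,0,0],
])

```text
clock: 12.5
position: [0.4773, -0.2276, 0.0307]
ee_rot: [-3.139, 0.109, 0.003]
force: [0.7, 0.6, -0.1]
width: 0.589
gripper_force: 10.0
```

Call:
carry_out([
  [0.4,0,0,0.02,0,0,0],
  [0.4,0,0,0,0,0,0],
  [0.4,0,0,0,0,0,0],
])

```text
clock: 12.8
position: [0.4773, -0.2276, 0.0304]
ee_rot: [-3.139, 0.109, 0.002]
force: [-1.2, 0.7, 6.1]
width: 0.586
gripper_force: 10.0
```

```bash
python3 rel.py .012 .0225 .03 .05; python3 -c "
from h import *
f=[]
for i in range(8): arm.get_image('side'); f.append(arm.observe()['force'])
print(np.mean(f,0),np.std(f,0))"
```

```text
tcp 0.493029198090308 -0.1911487690874963 0.03042555690984385 yaw -3.9855599894893237 1.0328272155060643
[0.012, 0.0225] 801 u 0.4287806788441935 0.5572456236150036 c 0.49301315122959855 front v -0.21792450149337178 yaw -3.7137123723628913 z [0.0122 0.0223]
[0.03, 0.05] 1690 u 0.4286161737037042 0.5571389149161035 c 0.4928775443099038 front v -0.21805064932957713 yaw -4.300226670294403 z [0.0308 0.0455]
[-0.93640902  1.58693446  5.56377973] [0.73973704 0.52243182 0.28328649]
```

Contact at TCP z ≈ 0.0304, aligned within 0.2 mm. Easing off slightly, then opening and rising.

Call:
carry_out([
  [0.4,0,0,-0.015,0,0,0],
  [0.4,0,0,0,0,0,0],
  [0.62,0,0,0,0,0,0],
  [0.66,0,0,0,0,0,0],
  [0.8,0,0,0,0,0,0],
  [0.8,0,0,0,0,0,0],
  [0.8,0,0,0,0,0,0],
])

```text
clock: 14.1
position: [0.4773, -0.2276, 0.0305]
ee_rot: [-3.139, 0.109, 0.003]
force: [1.2, 0.1, 0.3]
width: 0.795
gripper_force: 0.0
```

Call:
carry_out([
  [0.8,0,0,-0.2,0,0,0],
  [0.8,0,0,-0.4,0,0,0],
  [0.8,0,0,-0.7,0,0,0],
  [0.8,0,0,-1,0,0,0],
  [0.8,0,0,-1,0,0,0],
  [0.8,0,0,-1,0,0,0],
  [0.8,0,0,-1,0,0,0],
  [0.8,0,0,0,0,0,0],
])

```text
clock: 14.9
position: [0.4787, -0.229, 0.1665]
ee_rot: [3.138, -0.11, 0.004]
force: [1.0, -0.0, 0.3]
width: 0.799
gripper_force: 0.0
```

```bash
python3 rel.py .012 .0225 .03 .05;python3 - <<'E'
from h import *
np.set_printoptions(precision=4,suppress=True)
im=arm.get_image("side");X=cloud(im)
for m,c,st in ambers(im):
    P=X[m];P=P[~np.isnan(P[:,0])];q=P.mean(0)
    if abs(q[0]-.57)<.05 and abs(q[1]-.2)<.06: print(rectfit(P))
p,R,s=cur();print(p,s["width"])
th=np.radians(7.8);rx=np.array([-np.sin(th),np.cos(th),0]);n=-np.sin(np.radians(35))*rx+np.array([0,0,np.cos(np.radians(35))])
Rg=basis([np.cos(th),np.sin(th),0],-n)
B=np.array([.5697,.1976,.0987])
o,p,R=rows(p,R,[.56,.02,.30],Rg,.8);show(o);print()
o,p,R=rows(p,R,B+n*.07,Rg,.8);show(o)
E
```

```text
tcp 0.4945030166485696 -0.1924688921808959 0.16648080449092562 yaw -4.011287337655436 1.2488845576203502
[0.012, 0.0225] 814 u 0.4289341577447428 0.5570951130963987 c 0.4930146354205708 front v -0.2180217735654447 yaw -3.618766853085707 z [0.0122 0.0223]
[0.03, 0.05] 4683 u 0.4287629426223125 0.5566681916354942 c 0.49271556712890335 front v -0.21784875818510155 yaw -3.8215733682440813 z [0.0313 0.0454]
[ 0.4771 -0.2272  0.1624] 0.8001512846955972
[[0.8,0.14,-0.56,-0.31,0.3,0.24,-0.95],[0.8,0.21,-0.55,-0.28,0.3,0.25,-0.95],[0.8,0.26,-0.54,-0.26,0.3,0.24,-0.95],[0.8,0.32,-0.52,-0.24,0.3,0.24,-0.95],[0.8,0.37,-0.49,-0.22,0.3,0.24,-0.95],[0.8,0.42,-0.46,-0.19,0.3,0.25,-0.95],[0.8,0.47,-0.42,-0.17,0.3,0.24,-0.95],[0.8,0.51,-0.38,-0.14,0.3,0.24,-0.96]]
[[0.8,0.55,-0.34,-0.12,0.3,0.25,-0.96],[0.8,0.58,-0.28,-0.1,0.3,0.24,-0.95],[0.8,0.61,-0.23,-0.07,0.3,0.24,-0.96],[0.8,0.63,-0.17,-0.05,0.3,0.25,-0.95],[0.8,0.65,-0.11,-0.04,0.3,0.24,-0.96],[0.8,0.66,-0.05,-0.02,0.29,0.25,-0.95],[0.8,0.66,0.01,0.0,0.3,0.24,-0.96],[0.8,0.65,0.07,0.02,0.29,0.25,-0.95]]
[[0.8,0.64,0.14,0.03,0.3,0.24,-0.96],[0.8,0.63,0.2,0.04,0.29,0.25,-0.95]]

[[0.8,0.12,0.15,0.87,0.0,0.0,0.0],[0.8,0.12,0.15,0.87,0.0,0.0,0.0],[0.8,0.12,0.15,0.87,0.0,0.0,0.0],[0.8,0.12,0.15,0.87,0.0,0.0,0.0],[0.8,0.12,0.15,0.86,0.0,0.0,0.0],[0.8,0.12,0.15,0.87,0.0,0.0,0.0],[0.8,0.13,0.15,0.86,0.0,0.0,0.0],[0.8,0.12,0.15,0.87,0.0,0.0,0.0]]
[[0.8,0.13,0.14,0.86,0.0,0.0,0.0]]
```

Call:
carry_out([
  [0.8,0.14,-0.56,-0.31,0.3,0.24,-0.95],
  [0.8,0.21,-0.55,-0.28,0.3,0.25,-0.95],
  [0.8,0.26,-0.54,-0.26,0.3,0.24,-0.95],
  [0.8,0.32,-0.52,-0.24,0.3,0.24,-0.95],
  [0.8,0.37,-0.49,-0.22,0.3,0.24,-0.95],
  [0.8,0.42,-0.46,-0.19,0.3,0.25,-0.95],
  [0.8,0.47,-0.42,-0.17,0.3,0.24,-0.95],
  [0.8,0.51,-0.38,-0.14,0.3,0.24,-0.96],
])

```text
clock: 15.95
position: [0.5137, -0.1174, 0.2237]
ee_rot: [-2.722, -0.994, -0.286]
force: [0.3, 0.5, -0.7]
width: 0.8
gripper_force: 0.0
```

Call:
carry_out([
  [0.8,0.55,-0.34,-0.12,0.3,0.25,-0.96],
  [0.8,0.58,-0.28,-0.1,0.3,0.24,-0.95],
  [0.8,0.61,-0.23,-0.07,0.3,0.24,-0.96],
  [0.8,0.63,-0.17,-0.05,0.3,0.25,-0.95],
  [0.8,0.65,-0.11,-0.04,0.3,0.24,-0.96],
  [0.8,0.66,-0.05,-0.02,0.29,0.25,-0.95],
  [0.8,0.66,0.01,0,0.3,0.24,-0.96],
  [0.8,0.65,0.07,0.02,0.29,0.25,-0.95],
])

```text
clock: 16.75
position: [0.5508, -0.0074, 0.2847]
ee_rot: [-1.955, -1.825, -0.504]
force: [-0.5, -0.4, -0.1]
width: 0.801
gripper_force: 0.0
```

Call:
carry_out([
  [0.8,0.64,0.14,0.03,0.3,0.24,-0.96],
  [0.8,0.63,0.2,0.04,0.29,0.25,-0.95],
  [0.8,0,0,0,0,0,0],
  [0.8,0,0,0,0,0,0],
])

```text
clock: 17.15
position: [0.5601, 0.0192, 0.2995]
ee_rot: [-1.732, -1.978, -0.543]
force: [-0.2, -0.7, -1.1]
width: 0.8
gripper_force: 0.0
```

```bash
python3 - <<'E'
from h import *
np.set_printoptions(precision=4,suppress=True)
im=arm.get_image("side");X=cloud(im)
for m,c,st in ambers(im):
    P=X[m];P=P[~np.isnan(P[:,0])];q=P.mean(0)
    if abs(q[0]-.55)<.09 and abs(q[1]-.2)<.06: print(rectfit(P))
p,R,s=cur();print(p,s["width"])
th=np.radians(7.8);rx=np.array([-np.sin(th),np.cos(th),0]);n=-np.sin(np.radians(35))*rx+np.array([0,0,np.cos(np.radians(35))])
Rg=basis([np.cos(th),np.sin(th),0],-n);print(Rn.from_matrix(R.T@Rg).as_rotvec(),s["joints"])
B=np.array([.5697,.1976,.0987])
o,p,R=rows(p,R,B+n*.07,Rg,.8);show(o)
E
```

```text
(array([0.5707, 0.1974, 0.0983]), array([ 0.0942, -0.5684,  0.8174]), array([-0.0995,  0.8115,  0.5758]), array([0.13  , 0.0558]), 503)
[0.5599 0.0189 0.2997] 0.8003285593782204
[ 0.0011  0.0012 -0.004 ] [-0.1982  0.4639  0.6349  1.6172 -0.7714  1.5548  0.7426]
[[0.8,0.13,0.15,0.87,0.0,0.0,0.0],[0.8,0.13,0.15,0.87,0.0,0.0,0.0],[0.8,0.13,0.15,0.87,0.0,0.0,-0.01],[0.8,0.13,0.15,0.87,0.0,0.0,0.0],[0.8,0.13,0.15,0.87,0.0,0.0,-0.01],[0.8,0.13,0.15,0.87,0.0,0.0,0.0],[0.8,0.13,0.15,0.87,0.0,0.0,-0.01],[0.8,0.12,0.15,0.86,0.01,0.01,0.0]]
[[0.8,0.13,0.15,0.87,0.0,0.0,-0.01]]
```

Call:
carry_out([
  [0.8,0.13,0.15,0.87,0,0,0],
  [0.8,0.13,0.15,0.87,0,0,0],
  [0.8,0.13,0.15,0.87,0,0,-0.01],
  [0.8,0.13,0.15,0.87,0,0,0],
  [0.8,0.13,0.15,0.87,0,0,-0.01],
  [0.8,0.13,0.15,0.87,0,0,0],
  [0.8,0.13,0.15,0.87,0,0,-0.01],
  [0.8,0.12,0.15,0.86,0,0,0],
])

```text
clock: 18.0
position: [0.5735, 0.143, 0.1722]
ee_rot: [-1.73, -1.982, -0.546]
force: [-0.3, 0.0, -0.5]
width: 0.801
gripper_force: 0.0
```

Call:
carry_out([
  [0.8,0.13,0.15,0.87,0,0,-0.01],
  [0.8,0,0,0.7,0,0,0],
  [0.8,0,0,0.6,0,0,0],
  [0.8,0,0,0.5,0,0,0],
  [0.8,0,0,0.3,0,0,0],
  [0.8,0,0,0,0,0,0],
  [0.8,0,0,0,0,0,0],
  [0.8,0,0,0,0,0,0],
])

```text
clock: 18.8
position: [0.5721, 0.1881, 0.1147]
ee_rot: [-1.726, -1.985, -0.548]
force: [-0.1, 0.7, 0.0]
width: 0.799
gripper_force: 0.0
```

```bash
python3 - <<'E'
from h import *
p,R,s=cur()
print(R.T@(np.array([.570,.1975,.0985])-p),s["force"].round(1))
a=[arm.get_image(k)["pixels"] for k in("side","top")]
a=np.hstack([cv2.resize(a[0][110:240,190:360],(400,306),interpolation=2),cv2.resize(a[1][130:260,130:300],(400,306),interpolation=2)])
cv2.imwrite("pics/app2.png",a[:,:,::-1])
E
```

```text
[-0.00141721 -0.00087051  0.0187257 ] [-0.1  0.7  0. ]
```

View pics/app2.png

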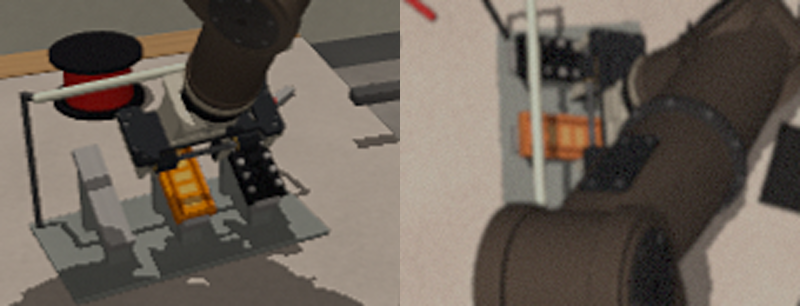

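The gripper is over the middle cover, left crop (188,185), and clear of the fuse block at (258,170). Going the last 33 mm and closing.

Call:
carry_out([
  [0.8,-0.03,-0.02,0.4,0,0,0],
  [0.8,0,0,0.4,0,0,0],
  [0.8,0,0,0.3,0,0,0],
  [0.8,0,0,0.2,0,0,0],
  [0.8,0,0,0,0,0,0],
  [0.8,0,0,0,0,0,0],
])

```text
clock: 19.5
position: [0.5686, 0.2066, 0.0869]
ee_rot: [-1.725, -1.985, -0.547]
force: [-0.9, -0.1, 0.8]
width: 0.797
gripper_force: 0.0
```

Call:
carry_out([
  [0.4,0,0,0,0,0,0],
  [0.4,0,0,0,0,0,0],
  [0.4,0,0,0,0,0,0],
  [0.4,0,0,0,0,0,0],
  [0.4,0,0,0,0,0,0],
  [0.4,0,0,0,0,0,0],
], squeeze=10)

```text
clock: 20.1
position: [0.5688, 0.2064, 0.0872]
ee_rot: [-1.725, -1.985, -0.548]
force: [-0.7, -1.0, 2.1]
width: 0.588
gripper_force: 10.0
```

```bash
python3 - <<'E'
from h import *
p,R,s=cur()
print(R.T@(np.array([.570,.1975,.0985])-p),s["force"].round(1),s["width"],s["gripper_force"])
E
```

```text
[-9.27674611e-04  1.33027347e-05 -1.43860685e-02] [-0.7 -1.   2.1] 0.5877406252104918 10.001940876245499
```

Gripped. Drawing it off square to the slope.

Call:
carry_out([
  [0.4,0,0,-0.2,0,0,0],
  [0.4,0,0,-0.4,0,0,0],
  [0.4,0,0,-0.6,0,0,0],
  [0.4,0,0,-0.7,0,0,0],
  [0.4,0,0,-0.7,0,0,0],
  [0.4,0,0,-0.7,0,0,0],
  [0.4,0,0,-0.5,0,0,0],
  [0.4,0,0,-0.2,0,0,0],
])

```text
clock: 20.9
position: [0.5771, 0.1484, 0.1705]
ee_rot: [-1.727, -1.986, -0.549]
force: [0.1, 1.0, -0.4]
width: 0.587
gripper_force: 10.0
```

```bash
python3 - <<'E'
from h import *
p,R,s=cur(); print(p,s["width"],s["gripper_force"],s["force"])
b=np.radians(-4.0); y=-np.array([-np.sin(b),np.cos(b),0]); Rp=basis(y,[0,0,-1])
o,p,R=rows(p,R,p+[-.02,-.10,.08],R,.4,step=.018);show(o);print()
o,p,R=rows(p,R,[.477,-.2275,.15],Rp,.4,step=.016);show(o)
E
```

```text
[0.57710835 0.14841331 0.17054014] 0.5868796658517168 9.998184889554977 [ 0.07194044  1.03989467 -0.38961472]
[[0.4,-0.17,-0.17,-0.6,0.0,0.0,0.0],[0.4,-0.16,-0.16,-0.61,0.0,0.0,0.0],[0.4,-0.17,-0.17,-0.6,0.0,0.0,0.0],[0.4,-0.16,-0.16,-0.61,0.0,0.0,0.0],[0.4,-0.17,-0.17,-0.6,0.0,0.0,0.0],[0.4,-0.16,-0.16,-0.61,0.0,0.0,0.0],[0.4,-0.17,-0.17,-0.6,0.0,0.0,0.0],[0.4,-0.16,-0.16,-0.61,0.0,0.0,0.0]]

[[0.4,-0.54,-0.24,-0.14,-0.27,-0.22,0.86],[0.4,-0.57,-0.18,-0.13,-0.27,-0.22,0.86],[0.4,-0.58,-0.13,-0.12,-0.27,-0.22,0.86],[0.4,-0.59,-0.08,-0.11,-0.27,-0.22,0.86],[0.4,-0.6,-0.02,-0.1,-0.27,-0.22,0.86],[0.4,-0.6,0.03,-0.09,-0.27,-0.22,0.86],[0.4,-0.6,0.08,-0.07,-0.27,-0.22,0.86],[0.4,-0.59,0.14,-0.06,-0.27,-0.22,0.86]]
[[0.4,-0.58,0.19,-0.04,-0.27,-0.22,0.86],[0.4,-0.56,0.24,-0.02,-0.27,-0.22,0.86],[0.4,-0.54,0.29,0.0,-0.27,-0.22,0.86],[0.4,-0.51,0.33,0.02,-0.27,-0.22,0.86],[0.4,-0.48,0.37,0.04,-0.27,-0.22,0.86],[0.4,-0.45,0.41,0.06,-0.27,-0.22,0.86],[0.4,-0.41,0.45,0.08,-0.27,-0.23,0.86],[0.4,-0.36,0.48,0.1,-0.27,-0.22,0.85]]
[[0.4,-0.32,0.5,0.13,-0.27,-0.23,0.86],[0.4,-0.27,0.52,0.15,-0.27,-0.22,0.85],[0.4,-0.23,0.54,0.16,-0.27,-0.23,0.86],[0.4,-0.17,0.55,0.18,-0.26,-0.22,0.85]]
```

Call:
carry_out([
  [0.4,-0.17,-0.17,-0.6,0,0,0],
  [0.4,-0.16,-0.16,-0.61,0,0,0],
  [0.4,-0.17,-0.17,-0.6,0,0,0],
  [0.4,-0.16,-0.16,-0.61,0,0,0],
  [0.4,-0.17,-0.17,-0.6,0,0,0],
  [0.4,-0.16,-0.16,-0.61,0,0,0],
  [0.4,-0.17,-0.17,-0.6,0,0,0],
  [0.4,-0.16,-0.16,-0.61,0,0,0],
])

```text
clock: 21.7
position: [0.5564, 0.0486, 0.2499]
ee_rot: [-1.725, -1.985, -0.547]
force: [0.3, 0.8, -1.1]
width: 0.589
gripper_force: 10.0
```

Call:
carry_out([
  [0.4,-0.54,-0.24,-0.14,-0.27,-0.22,0.86],
  [0.4,-0.57,-0.18,-0.13,-0.27,-0.22,0.86],
  [0.4,-0.58,-0.13,-0.12,-0.27,-0.22,0.86],
  [0.4,-0.59,-0.08,-0.11,-0.27,-0.22,0.86],
  [0.4,-0.6,-0.02,-0.1,-0.27,-0.22,0.86],
  [0.4,-0.6,0.03,-0.09,-0.27,-0.22,0.86],
  [0.4,-0.6,0.08,-0.07,-0.27,-0.22,0.86],
  [0.4,-0.59,0.14,-0.06,-0.27,-0.22,0.86],
])

```text
clock: 22.5
position: [0.5243, -0.0617, 0.2095]
ee_rot: [-2.492, -1.315, -0.377]
force: [0.2, -0.6, -0.7]
width: 0.586
gripper_force: 10.0
```

Call:
carry_out([
  [0.4,-0.58,0.19,-0.04,-0.27,-0.22,0.86],
  [0.4,-0.56,0.24,-0.02,-0.27,-0.22,0.86],
  [0.4,-0.54,0.29,0,-0.27,-0.22,0.86],
  [0.4,-0.51,0.33,0.02,-0.27,-0.22,0.86],
  [0.4,-0.48,0.37,0.04,-0.27,-0.22,0.86],
  [0.4,-0.45,0.41,0.06,-0.27,-0.22,0.86],
  [0.4,-0.41,0.45,0.08,-0.27,-0.23,0.86],
  [0.4,-0.36,0.48,0.1,-0.27,-0.22,0.85],
])

```text
clock: 23.3
position: [0.4924, -0.172, 0.1692]
ee_rot: [-3.007, -0.409, -0.138]
force: [0.1, 0.3, -1.3]
width: 0.586
gripper_force: 10.0
```

Call:
carry_out([
  [0.4,-0.32,0.5,0.13,-0.27,-0.23,0.86],
  [0.4,-0.27,0.52,0.15,-0.27,-0.22,0.85],
  [0.4,-0.23,0.54,0.16,-0.27,-0.23,0.86],
  [0.4,-0.17,0.55,0.18,-0.26,-0.22,0.85],
  [0.4,0,0,0,0,0,0],
  [0.4,0,0,0,0,0,0],
])

```text
clock: 23.9
position: [0.4767, -0.2261, 0.1488]
ee_rot: [-3.139, 0.104, 0.003]
force: [0.9, -0.4, -1.2]
width: 0.589
gripper_force: 10.0
```

```bash
python3 rel.py .012 .024 .03 .05 .135 .18;python3 -c "
from h import *
p,R,s=cur();print(p,R.round(4))"
```

```text
tcp 0.4923055828638989 -0.18970688582725598 0.1488010853713621 yaw -3.79862723675618 1.2253831568460105
[0.012, 0.024] 903 u 0.42884558008340407 0.55715696010971 c 0.49300127009655703 front v -0.21801065136708908 yaw -3.719039063116685 z [0.0123 0.0238]
[0.03, 0.05] 4588 u 0.42885117797171296 0.5566599525170167 c 0.4927555652443648 front v -0.21771859472596605 yaw -3.8692757391339385 z [0.0317 0.0455]
[0.135, 0.18] 2499 u 0.4277351879252497 0.5566343112026915 c 0.4921847495639706 front v -0.2163297557652814 yaw -4.077062071025286 z [0.148 0.165]
[ 0.47681052 -0.22580384  0.14901732] [[ 9.978e-01 -6.690e-02 -7.000e-04]
 [-6.690e-02 -9.978e-01  1.700e-03]
 [-8.000e-04 -1.600e-03 -1.000e+00]]
```

Call:
carry_out([
  [0.4,0.02,0.05,0.5,0,0,0],
  [0.4,0,0,0.7,0,0,0],
  [0.4,0,0,0.7,0,0,0],
  [0.4,0,0,0.7,0,0,0],
  [0.4,0,0,0.6,0,0,0],
  [0.4,0,0,0.3,0,0,0],
  [0.4,0,0,0,0,0,0],
  [0.4,0,0,0,0,0,0],
])

```text
clock: 24.9
position: [0.4771, -0.2277, 0.0615]
ee_rot: [-3.14, 0.108, 0.002]
force: [1.3, 1.1, -0.5]
width: 0.584
gripper_force: 10.0
```

```bash
python3 rel.py .012 .024 .03 .046 .054 .1
```

```text
tcp 0.49280251459847363 -0.19133381661579932 0.06145617184305634 yaw -3.9238165693294547 1.0766275609932239
[0.012, 0.024] 915 u 0.4287522937114966 0.557199159399551 c 0.4929757265555238 front v -0.21806339890538248 yaw -3.7980692204196216 z [0.0123 0.0238]
[0.03, 0.046] 2206 u 0.4286196387716092 0.5568273831425292 c 0.49272351095706923 front v -0.2177865180658642 yaw -3.905453578638239 z [0.0307 0.045 ]
[0.054, 0.1] 1968 u 0.4285206960599633 0.5563448181866354 c 0.49243275712329937 front v -0.21803297827997797 yaw -4.258842476601665 z [0.0605 0.0784]
```

Call:
carry_out([
  [0.4,0.02,0,0.3,0,0,-0.02],
  [0.4,0,0,0.15,0,0,0],
  [0.4,0,0,0.07,0,0,0],
  [0.4,0,0,0,0,0,0],
  [0.4,0,0,0,0,0,0],
])

```text
clock: 25.6
position: [0.4773, -0.2275, 0.0481]
ee_rot: [-3.139, 0.104, 0.003]
force: [0.4, 0.7, -1.4]
width: 0.584
gripper_force: 10.0
```

Call:
carry_out([
  [0.4,0,0,0.03,0,0,0],
  [0.4,0,0,0,0,0,0],
  [0.4,0,0,0,0,0,0],
])

```text
clock: 25.9
position: [0.4775, -0.2274, 0.0475]
ee_rot: [-3.139, 0.104, 0.003]
force: [0.5, -0.5, -1.4]
width: 0.586
gripper_force: 10.0
```

Call:
carry_out([
  [0.4,0,0,0.03,0,0,0],
  [0.4,0,0,0,0,0,0],
  [0.4,0,0,0,0,0,0],
])

```text
clock: 26.2
position: [0.4774, -0.2274, 0.0467]
ee_rot: [-3.139, 0.104, 0.003]
force: [-0.1, -0.1, -1.1]
width: 0.587
gripper_force: 10.0
```

Call:
carry_out([
  [0.4,0,0,0.02,0,0,0],
  [0.4,0,0,0,0,0,0],
  [0.4,0,0,0,0,0,0],
])

```text
clock: 26.5
position: [0.4774, -0.2275, 0.0462]
ee_rot: [-3.139, 0.104, 0.003]
force: [0.6, 0.3, -1.2]
width: 0.581
gripper_force: 10.0
```

Call:
carry_out([
  [0.4,0,0,0.02,0,0,0],
  [0.4,0,0,0,0,0,0],
  [0.4,0,0,0,0,0,0],
])

```text
clock: 26.8
position: [0.4774, -0.2275, 0.0457]
ee_rot: [-3.139, 0.104, 0.003]
force: [-0.9, -0.1, -0.1]
width: 0.584
gripper_force: 10.0
```

Call:
carry_out([
  [0.4,0,0,0.015,0,0,0],
  [0.4,0,0,0,0,0,0],
  [0.4,0,0,0,0,0,0],
])

```text
clock: 27.1
position: [0.4774, -0.2274, 0.0453]
ee_rot: [-3.139, 0.104, 0.003]
force: [-0.3, 0.5, -1.0]
width: 0.583
gripper_force: 10.0
```

```bash
python3 rel.py .012 .0245 .03 .039 .046 .07; python3 -c "
from h import *
f=[]
for i in range(5): arm.get_image('side'); f.append(arm.observe()['force'])
print(np.mean(f,0))"
```

```text
tcp 0.4930823679730491 -0.19101341385099221 0.04527057179789552 yaw -3.802398346172184 1.0467360339557106
[0.012, 0.0245] 939 u 0.4288737684227328 0.5573189264717863 c 0.4930963474472595 front v -0.21811635861681333 yaw -3.7691383926635096 z [0.0123 0.0243]
[0.03, 0.039] 697 u 0.4285108119081953 0.5567272095185857 c 0.4926190107133905 front v -0.21787442419948433 yaw -3.883915626115445 z [0.0301 0.0388]
[0.046, 0.07] 1754 u 0.42862192299643964 0.5566626602162418 c 0.4926422916063407 front v -0.2178394957217242 yaw -4.066256748772708 z [0.0465 0.0621]
[-0.09570111  0.29511935 -0.93635759]
```

Still just off contact; small steps more.

Call:
carry_out([
  [0.4,0,0,0.02,0,0,0],
  [0.4,0,0,0,0,0,0],
  [0.4,0,0,0,0,0,0],
])

```text
clock: 27.85
position: [0.4774, -0.2274, 0.0448]
ee_rot: [-3.139, 0.104, 0.003]
force: [-0.3, -0.6, -1.5]
width: 0.586
gripper_force: 10.0
```

Call:
carry_out([
  [0.4,0,0,0.02,0,0,0],
  [0.4,0,0,0,0,0,0],
  [0.4,0,0,0,0,0,0],
])

```text
clock: 28.15
position: [0.4774, -0.2275, 0.0445]
ee_rot: [-3.139, 0.104, 0.002]
force: [-1.4, 1.4, 4.6]
width: 0.587
gripper_force: 10.0
```

Call:
carry_out([
  [0.4,0,0,-0.01,0,0,0],
  [0.4,0,0,0,0,0,0],
  [0.62,0,0,0,0,0,0],
  [0.66,0,0,0,0,0,0],
  [0.8,0,0,0,0,0,0],
  [0.8,0,0,0,0,0,0],
  [0.8,0,0,0,0,0,0],
])

```text
clock: 28.85
position: [0.4774, -0.2275, 0.0445]
ee_rot: [-3.139, 0.104, 0.003]
force: [0.8, 0.2, 0.3]
width: 0.793
gripper_force: 0.0
```

Call:
carry_out([
  [0.8,0,0,-0.2,0,0,0],
  [0.8,0,0,-0.4,0,0,0],
  [0.8,0,0,-0.7,0,0,0],
  [0.8,0,0,-1,0,0,0],
  [0.8,0,0,-1,0,0,0],
  [0.8,0,0,-1,0,0,0],
  [0.8,0,0,-0.6,0,0,0],
  [0.8,0,0,0,0,0,0],
])

```text
clock: 29.65
position: [0.4785, -0.2282, 0.1691]
ee_rot: [3.14, -0.104, 0.002]
force: [0.3, -0.4, -0.3]
width: 0.798
gripper_force: 0.0
```

```bash
python3 rel.py .012 .0245 .03 .039 .046 .07; python3 - <<'E'
from h import *
a=[arm.get_image(k)["pixels"] for k in("side","top")]
a=np.hstack([cv2.resize(a[0][220:350,200:370],(400,306),interpolation=2),cv2.resize(a[1],(400,300))[:300]if 0 else cv2.resize(a[0],(400,306))])
cv2.imwrite("pics/end.png",a[:,:,::-1])
E
```

```text
tcp 0.4942511242713659 -0.1917093070610656 0.16905295539526854 yaw -3.7958199955090266 1.2405950553682779
[0.012, 0.0245] 944 u 0.42883321878051484 0.557261633585049 c 0.4930474261827819 front v -0.2179782828472499 yaw -3.657153900778661 z [0.0123 0.0242]
[0.03, 0.039] 677 u 0.42855232365519774 0.556775940091102 c 0.49266413187314984 front v -0.2176813636454404 yaw -3.942350716260413 z [0.0302 0.0388]
[0.046, 0.07] 4697 u 0.4288383064798554 0.5565010197791789 c 0.4926696631295171 front v -0.21780322719617987 yaw -3.85731915319666 z [0.0473 0.0614]
```

View pics/end.png

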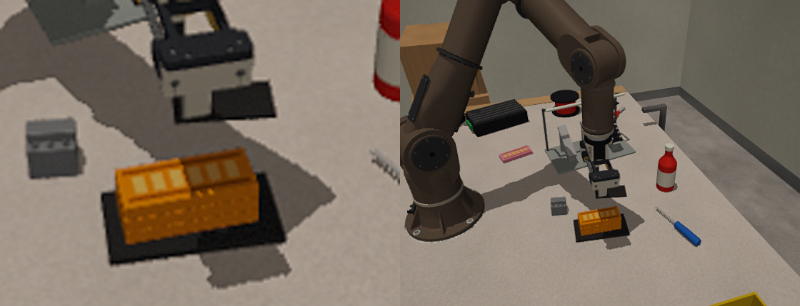

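The pile of three stands square, left crop (188,195), windows up and edges aligned within about 0.4 mm. The gripper is clear and the other things are untouched.

```bash
python3 -c "
from cell import arm
print(arm.sign_off())"
```

```text
the job is handed in; nothing more can be done
None
```

Both rack covers now lie on the base cover in one square pile, windows up and edges within about 0.4 mm; grip was held at 10 N, and the job was handed in at about 30 s of robot time.

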